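Prop up the tilting sample panel and hold it

ROBOT

A 6-joint arm with a two-finger parallel gripper is mounted at the origin on the work surface. World frame = base frame: x ahead of the robot, y to its left, z up, the work surface at z = 0. Lengths are in m, angles in degrees, forces in N, time in s.
With the tool pointing down it reaches from about 0.35 to 0.875 m from the base axis. Payload 4.2 kg.
Tool frame: the origin (TCP) lies midway between the tips of the shut fingers; the grasp point (between the pads) lies 19 mm behind it; z points along the fingers, y is the line along which they close (so a half turn about z gives the same grasp; the last joint's range is limited). The gripper opens to 87 mm and grips with 3 to 60 N. Pads are 19 mm wide; open, the fingers measure 117 mm over their backs; the gripper's body (75 mm by 190 mm) begins 51 mm behind the grasp point.
Start: joints at [78.988, 22.042, 0.453, 0, -68.411, -14.817], TCP at [0.272, 0.563, 0.223] pointing down, gripper open.
Joint ranges: [-179.83, 179.83], [-69.29, 118.12], [-61.27, 80.66], [-181.25, 117.63], [-171.15, -9.14], [-177.46, 177.46]. Speed limits (degrees/s): [159.86, 159.86, 180, 180, 180, 180].

INTERFACE

Orientations are given as a 3x3 rotation matrix whose columns are the frame's x, y, z axes.
In Python, from station import * gives the robot as it stands. The module is installed in compiled form; this text tells all that it offers.
- The arm moves only by the tool servo_tool, never from a script. Its argument "deltas" is a list of rows, each an object of numbers: "tx", "ty", "tz": the shift along the tool's x, y, z in mm; "ax", "ay", "az": the turn, a rotation vector about the tool's x, y, z in rad; "claw": the finger opening in mm, from 0 to 87. In form: [{"tx": .., "ty": .., "tz": .., "ax": .., "ay": .., "az": .., "claw": ..}, ...]. A call has 1 to 12 rows; each row is the pose to reach, as a shift and turn from the pose commanded when the call began, along the tool's axes at that moment; what a row does not reach only later rows make up. A row lasts 1/12 s, in which the tool goes at most 41.7 mm and 7.16 degrees, less where a joint would pass 70% of its speed; a pose out of reach is approached as far as the arm can. A call with a gripper value outside its range is refused whole. The fingers move at their own pace and stop on an object; the grip force is fixed at half the most. Time passes only in rows, so rows that repeat a pose let the fingers close. It gives the time, the measured TCP pose, the force, the opening and the grip force at its end, in the units of the state.
- sense(): the state, without advancing time (a new reading comes with each control period).
- capture(name): name is "scene" or "top" or "wrist"; returns the picture (420x560x3 uint8, blue, green, red); there is no depth.
- calibration(name): a dict with "fx", "fy", "cx", "cy" (pixels), "cam_to_world" (4x4, takes a point from camera to world coordinates); the wrist camera has in their place "hand_eye" (4x4, takes a point from camera to tool coordinates, whose origin is the TCP and whose axes are the flange's). Camera axes: x right, y down, z forward; pixel columns grow to the right and rows downward; lengths in m; the calibration is good to about 2 mm. A picture is of the moment at which its call begins: read the wrist's pose just before it. calibration takes no time and is no camera call.
- finish_job(): hands the job in; it is judged then, once.
Trained networks look in the newest picture that a camera, given by its name, has taken for a name from the list of things; names that differ only in an ending like _2 or _b are one class to them, and where a whole thing is asked for, a point or a joint stands for the part that bears it (a point fixed in the world has none). Each returns a list of dicts, best first, with "confidence" (0 to 1); they miss things now and then, are a little off and sometimes report something else, mostly with a low value. They report only what shows in the picture. A call takes as long as a camera call.
- recognise(label, camera): "xyz" ([x, y, z] in m, in the coordinates of the camera as it stood for that picture, good to about 4 mm: the middle of the surface that is visible of it).
- trace(label, camera): "mask" (420x560 bool, what is visible of it).
The state is a dict: "time_s": time; "joints": joint angles; "joint_velocities": joint speeds; "effort": joint torques, N m; "tcp_pos": TCP position; "ee_rot": TCP orientation; "wrist_force": force on the tool from outside, world axes, zero at the start; "moment": the same for the moment, N m; "gripper_width": opening from 0.0 (shut) to 1.0 (fully open); "gripper_force": force on a finger pad.
Only numpy, scipy, OpenCV 4.12 (cv2) and the standard library are available. Lean on these libraries where they do the work, as an engineer would, in place of code of your own. Each camera call takes 0.05 s, during which the arm holds its last target. There are 200 camera calls.

TASK

Stand the tilting sample panel up so that its hub screws can be tightened: flip the prop leg on its side over its dead centre, away from you and down behind the panel, until it snaps fully out. Then take the panel by its top rail, bring it upright so that the rubber foot of the prop bears on the bench, and finish while still holding it there by the rail, because the sprung hub tips it forward as soon as you let go. Leave the ring, jar, wrench and screwdriver around it where they are.

Things in the scene. Friction and masses are not known exactly. Their poses are not given: they have to be found in the camera images.
- stand: dark steel base of the panel, fixed to the bench: 70 x 190 mm (x, y), 12 mm high, with two hub cheeks 46 mm high. Origin: centre of its underside, on the bench. Its x axis points from the panel's front to its back (roughly away from the robot), y to the left along the panel, z up. Its yaw varies by up to 0.4 rad.
- panel_hinge (a point): midpoint of the panel's hinge (hub) axis, which runs along the stand's y axis, 30 mm above the bench, straight above the stand's origin. This point turns with the panel: its z axis runs up the panel to the rail, its x axis is the panel's normal to the back.
- panel (a joint): tilt of the white perforated panel (162 mm wide, 259 mm high upright, 0.7 to 1.2 kg) about the hinge. 0: leaning 0.44 rad forward (to the stand's -x) on its stop, as at the start; 0.44: upright, where the lowered prop's foot meets the bench; 0.8: leaning back. A hub spring pulls it forward with 0.7 N m at 0 and 1.1 N m at upright (about 5 N at the rail).
- top_rail: round bare steel tube along the top of the panel, 18 mm diameter, 174 mm long, between the two posts, parallel to the hinge axis and 220 mm from it. It can roll about its own axis. Origin: middle of the tube; y axis along the tube. The sheet of the panel ends 50 mm below its underside, so fingers can pass either side of the tube at its middle.
- prop_leg (a joint): angle of the prop leg about its pivot. 0: folded, pointing up along the panel's right post, as at the start; grows as the leg swings to the panel's back and down; 2.7: fully down on its stop. The over-centre spring pushes it back to 0 below about 0.9 rad (at most 0.25 N m with its weight, about 3 N at the pin) and by itself on to 2.7 above about 1.0 rad.
- prop_pivot (a point): pivot of the prop leg: 100 mm to the right (stand's -y) of the panel's middle and 80 mm from the hinge axis up the panel; turning axis parallel to the hinge axis.
- prop_pin (a point): point on the push pin of the prop leg: a 10 mm thick steel pin that stands out of the leg to the right, parallel to the hinge axis, 90 mm from the pivot; it reaches 65 mm out from the leg's centre line, this point lies on its axis 45 mm out. Right of the leg it is free on all sides. It moves with the leg.
- prop_foot: black rubber ball foot at the end of the 12 mm thick round prop leg, 18 mm diameter, 112 mm from the pivot. Origin: centre of the ball; 9 mm above the bench when it stands on it.
- brass_ring: bystander: brass ring 52 mm across, 8 mm high, in front of the panel; origin under its centre
- screwdriver: bystander: screwdriver lying behind the panel
- wrench: bystander: wrench lying to the left of the panel
- jar: bystander: glass jar 70 mm across, 80 mm high, to the right of the prop; origin under its centre

How it is judged:
By the outcome, as a careful person would: the job done as asked, in the order asked, and still so for the second after the job is handed in, while the arm keeps its last pose, push and grip.
It also fails if it takes over 54 s, if anything falls off the work surface, if the arm or the gripper's body presses on something with over 40 N, if the wrist force passes 120 N, or if a joint passes its speed limit or range.

## Working session

There is one attempt and no reset: what is moved stays moved. The work goes in short steps, Python scripts to look and compute and a tool call to move; the robot and the scene stay as the last step left them, time stands still between calls to the robot, and variables do not carry over. Pictures are saved under pics/ and viewed, at most 10 in all, crops included, and the job is handed in when it is done.

Besides the shell and the picture viewer there is one more tool, called as name(argument=value, ...), one argument or row to a line, values as JSON. servo_tool: Moves the arm, as the interface text tells. Its arguments: {"type":"object","properties":{"deltas":{"type":"array","items":{"type":"object","properties":{"tx":{"type":"number"},"ty":{"type":"number"},"tz":{"type":"number"},"ax":{"type":"number"},"ay":{"type":"number"},"az":{"type":"number"},"claw":{"type":"number"}}}}},"required":["deltas"]}

```bash
mkdir -p pics
cat > h.py <<'E'
from station import *
import numpy as np, cv2
def rec(l,c):
    K=calibration(c); 
    s=sense()
    if 'cam_to_world' in K: T=np.array(K['cam_to_world'])
    else:
        W=np.eye(4); W[:3,:3]=s['ee_rot']; W[:3,3]=s['tcp_pos']; T=W@np.array(K['hand_eye'])
    return [(round(d['confidence'],2),(T@np.r_[d['xyz'],1])[:3].round(4)) for d in recognise(l,c)[:2]]
E
python3 - <<'E'
from h import *
ims=[]
for c in ["scene","top"]:
    im=capture(c); cv2.imwrite(f"pics/{c}0.png",im)
    for l in ["stand","panel","top_rail","prop_leg","prop_pin","prop_pivot","prop_foot","brass_ring","jar","wrench","screwdriver"]:
        print(c,l,rec(l,c))
s=sense();print(s['time_s'],s['tcp_pos'],s['ee_rot'])
for c in ["scene","top"]: print(np.array(calibration(c)['cam_to_world']).round(3))
print(calibration('wrist'))
E
```

```text
scene stand [(0.62, array([ 0.5662, -0.0416,  0.1122]))]
scene panel [(0.62, array([ 0.5548, -0.0441,  0.1304]))]
scene top_rail [(0.72, array([ 0.51  , -0.0462,  0.2432]))]
scene prop_leg [(0.58, array([ 0.5613, -0.1279,  0.1799]))]
scene prop_pin [(0.73, array([ 0.5575, -0.1269,  0.174 ]))]
scene prop_pivot [(0.96, array([ 0.5576, -0.0428,  0.1379]))]
scene prop_foot [(0.65, array([ 0.5432, -0.1299,  0.2091]))]
scene brass_ring [(0.43, array([0.4141, 0.0347, 0.0074]))]
scene jar [(0.9, array([ 0.6489, -0.2889,  0.076 ])), (0.68, array([ 0.5548, -0.0454,  0.1305]))]
scene wrench []
scene screwdriver [(0.81, array([0.762 , 0.0014, 0.0223]))]
top stand [(0.6, array([ 0.5587, -0.0249,  0.1188]))]
top panel [(0.65, array([ 0.5503, -0.0402,  0.1557])), (0.19, array([0.4069, 0.0364, 0.0072]))]
top top_rail [(0.65, array([ 0.508 , -0.0338,  0.2411])), (0.15, array([ 0.5481, -0.042 ,  0.1561]))]
top prop_leg [(0.48, array([ 0.5465, -0.0386,  0.1581]))]
top prop_pin [(0.83, array([ 0.5586, -0.1241,  0.1901]))]
top prop_pivot [(0.82, array([ 0.5471, -0.0361,  0.16  ])), (0.71, array([0.5224, 
[... 622 characters left out ...]
76  0.485 -0.403  0.924]
 [ 0.63  -0.585  0.511 -0.448]
 [ 0.012 -0.65  -0.76   0.855]
 [ 0.     0.     0.     1.   ]]
[[-0.004 -0.982  0.189  0.385]
 [-1.     0.009  0.026  0.021]
 [-0.027 -0.189 -0.982  1.203]
 [ 0.     0.     0.     1.   ]]
{'fx': 335.2220094726221, 'fy': 335.2220094726221, 'cx': 277.82978973605884, 'cy': 212.29529690806402, 'hand_eye': array([[-4.94059368e-04, -9.64641860e-01, -2.63563725e-01,
         7.24445556e-02],
       [ 9.99999878e-01, -4.69429171e-04, -1.56426227e-04,
         5.40600991e-04],
       [ 2.71707852e-05, -2.63563770e-01,  9.64641974e-01,
        -1.61663256e-01],
       [ 0.00000000e+00,  0.00000000e+00,  0.00000000e+00,
         1.00000000e+00]])}
```

View pics/scene0.png

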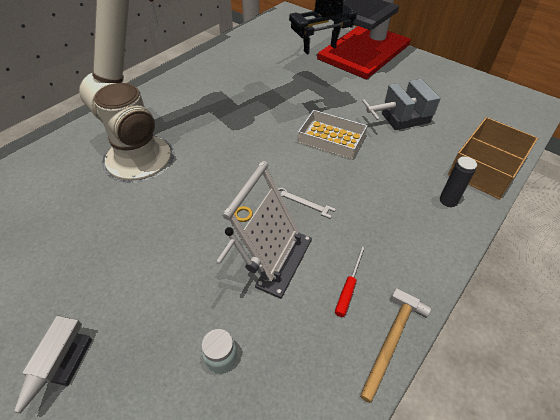

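View pics/top0.png

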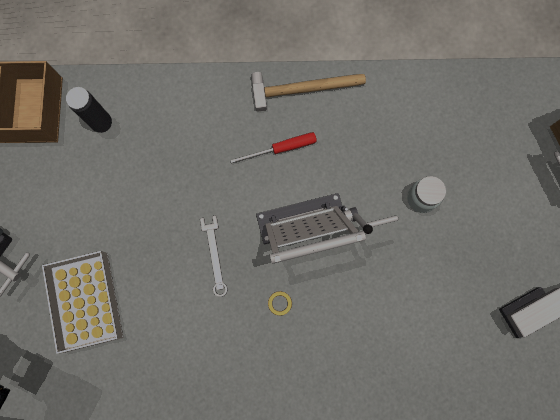

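The top view shows the rail from (272,256) to (363,238), the foot at (368,229), the pin tip at (397,219) and the jar at (429,192). In the scene view the rail ends are at (230,213) and (265,166), the foot is at (229,231) and the pin tip at (220,261). Next I'll fit the stand pose to these.

```bash
cat >> h.py <<'E'
def proj(c,P):
    K=calibration(c);T=np.linalg.inv(np.array(K['cam_to_world']));p=T[:3,:3]@P+T[:3,3]
    return np.array([K['fx']*p[0]/p[2]+K['cx'],K['fy']*p[1]/p[2]+K['cy']])
def model(p,up,y,t=-.44):
    x0,y0,w=p;l=np.array([up*np.sin(t),y,0.03+up*np.cos(t)])
    return np.array([x0+np.cos(w)*l[0]-np.sin(w)*l[1],y0+np.sin(w)*l[0]+np.cos(w)*l[1],l[2]])
E
python3 - <<'E'
from h import *
from scipy.optimize import least_squares
obs=[("top",.22,.087,(272,255.5)),("top",.22,-.087,(363,237.5)),("top",.192,-.1,(368,229)),("top",.17,-.165,(397,219)),
("scene",.22,-.087,(231,213)),("scene",.22,.087,(265,167)),("scene",.192,-.1,(229,231)),("scene",.17,-.165,(220,261))]
f=lambda p:np.concatenate([proj(c,model(p,u,y))-o for c,u,y,o in obs])
r=least_squares(f,[.6,-.04,.2],loss='soft_l1');p=r.x
print(p,f(p).reshape(-1,2).round(1))
np.save('p.npy',p)
print('rail',model(p,.22,0),'foot',model(p,.192,-.1),'pin',model(p,.17,-.145),'up rail',model(p,.22,0,0))
E
```

```text
[ 0.59741514 -0.01096958  0.21904211] [[-3.   1.3]
 [ 0.6 -2.4]
 [-1.1  0.3]
 [ 0.7 -0.6]
 [-4.3  3. ]
 [ 2.  -3.9]
 [ 0.5 -0.7]
 [-2.7  0.6]]
rail [ 0.50594748 -0.03133154  0.22904537] foot [ 0.53931829 -0.12635063  0.20371232] pin [ 0.55824332 -0.1682392   0.18380778] up rail [ 0.59741514 -0.01096958  0.25      ]
```

```bash
cat >> h.py <<'E'
def L(x,y,z):  # stand-local mm -> world m
    p=np.load('p.npy');w=p[2];x,y=x/1e3,y/1e3
    return np.array([p[0]+np.cos(w)*x-np.sin(w)*y,p[1]+np.sin(w)*x+np.cos(w)*y,z/1e3])
def delta(P):  # tool-down, tool y = -stand x
    from scipy.spatial.transform import Rotation as Ro
    s=sense();R=np.array(s['ee_rot']);w=np.load('p.npy')[2]
    ty=-np.array([np.cos(w),np.sin(w),0]);tz=np.array([0,0,-1.]);G=np.c_[np.cross(ty,tz),ty,tz]
    return (R.T@(P-s['tcp_pos'])*1e3).round(1),Ro.from_matrix(R.T@G).as_rotvec().round(4)
E
python3 - <<'E'
from h import *
print(delta(L(-112,-150,310)),delta(L(-112,-150,150)))
E
```

```text
(array([547.9, 561.7, -87.5]), array([-0.    ,  0.    ,  0.9009])) (array([547.9, 561.7,  72.5]), array([-0.    ,  0.    ,  0.9009]))
```

servo_tool(
  deltas=[
    {"tz": -40, "claw": 0},
    {"tz": -80, "tx": 10, "ty": 10, "az": 0.1, "claw": 0},
    {"tx": 40, "ty": 40, "tz": -87.5, "az": 0.2, "claw": 0},
    {"tx": 68, "ty": 70, "tz": -87.5, "az": 0.3, "claw": 0},
    {"tx": 96, "ty": 99, "tz": -87.5, "az": 0.4, "claw": 0},
    {"tx": 124, "ty": 127, "tz": -87.5, "az": 0.5, "claw": 0},
    {"tx": 152, "ty": 156, "tz": -87.5, "az": 0.6, "claw": 0},
    {"tx": 180, "ty": 185, "tz": -87.5, "az": 0.7, "claw": 0},
    {"tx": 208, "ty": 213, "tz": -87.5, "az": 0.8, "claw": 0},
    {"tx": 236, "ty": 242, "tz": -87.5, "az": 0.9, "claw": 0},
    {"tx": 264, "ty": 271, "tz": -87.5, "az": 0.9, "claw": 0},
    {"tx": 292, "ty": 299, "tz": -87.5, "az": 0.9, "claw": 0},
  ],
)

```text
schema error: expected keys tx, ty, tz, ax, ay, az, claw
```

Run:
```python
from h import *
print(sense()['tcp_pos'],delta(L(-112,-150,310)))
```

```text
[0.27231404 0.56254729 0.22255836] (array([547.9, 561.7, -87.5]), array([-0.    ,  0.    ,  0.9009]))
```

All keys are needed in every row.

servo_tool(
  deltas=[
    {"tx": 0, "ty": 0, "tz": -40, "ax": 0, "ay": 0, "az": 0, "claw": 0},
    {"tx": 10, "ty": 10, "tz": -80, "ax": 0, "ay": 0, "az": 0.1, "claw": 0},
    {"tx": 40, "ty": 40, "tz": -87.5, "ax": 0, "ay": 0, "az": 0.2, "claw": 0},
    {"tx": 68, "ty": 70, "tz": -87.5, "ax": 0, "ay": 0, "az": 0.3, "claw": 0},
    {"tx": 96, "ty": 99, "tz": -87.5, "ax": 0, "ay": 0, "az": 0.4, "claw": 0},
    {"tx": 124, "ty": 127, "tz": -87.5, "ax": 0, "ay": 0, "az": 0.5, "claw": 0},
    {"tx": 152, "ty": 156, "tz": -87.5, "ax": 0, "ay": 0, "az": 0.6, "claw": 0},
    {"tx": 180, "ty": 185, "tz": -87.5, "ax": 0, "ay": 0, "az": 0.7, "claw": 0},
    {"tx": 208, "ty": 213, "tz": -87.5, "ax": 0, "ay": 0, "az": 0.8, "claw": 0},
    {"tx": 236, "ty": 242, "tz": -87.5, "ax": 0, "ay": 0, "az": 0.9, "claw": 0},
    {"tx": 264, "ty": 271, "tz": -87.5, "ax": 0, "ay": 0, "az": 0.9, "claw": 0},
    {"tx": 292, "ty": 299, "tz": -87.5, "ax": 0, "ay": 0, "az": 0.9, "claw": 0},
  ],
)

```text
time_s: 2.2
tcp_pos: [0.4048, 0.1642, 0.3105]
ee_rot: [[0.219, -0.976, 0.001], [-0.976, -0.219, 0.001], [-0.001, -0.001, -1.0]]
wrist_force: [0.3, 0.1, 0.1]
gripper_width: 0.174
gripper_force: 0.0
```

Run:
```python
from h import *
print(sense()['tcp_pos'],delta(L(-112,-150,310)))
```

```text
[0.40480877 0.16420017 0.31054925] (array([362.9, -37.4,   0.4]), array([-0.0011,  0.0006,  0.0014]))
```

servo_tool(
  deltas=[
    {"tx": 38, "ty": -4, "tz": 0, "ax": 0, "ay": 0, "az": 0, "claw": 0},
    {"tx": 78, "ty": -8, "tz": 0, "ax": 0, "ay": 0, "az": 0, "claw": 0},
    {"tx": 118, "ty": -12, "tz": 0, "ax": 0, "ay": 0, "az": 0, "claw": 0},
    {"tx": 158, "ty": -16, "tz": 0, "ax": 0, "ay": 0, "az": 0, "claw": 0},
    {"tx": 198, "ty": -20, "tz": 0, "ax": 0, "ay": 0, "az": 0, "claw": 0},
    {"tx": 238, "ty": -24, "tz": 0, "ax": 0, "ay": 0, "az": 0, "claw": 0},
    {"tx": 278, "ty": -28, "tz": 0, "ax": 0, "ay": 0, "az": 0, "claw": 0},
    {"tx": 318, "ty": -32, "tz": 0, "ax": 0, "ay": 0, "az": 0, "claw": 0},
    {"tx": 350, "ty": -37, "tz": 0, "ax": 0, "ay": 0, "az": 0, "claw": 0},
    {"tx": 363, "ty": -37, "tz": 10, "ax": 0, "ay": 0, "az": 0, "claw": 0},
    {"tx": 363, "ty": -37, "tz": 20, "ax": 0, "ay": 0, "az": 0, "claw": 0},
    {"tx": 363, "ty": -37, "tz": 20, "ax": 0, "ay": 0, "az": 0, "claw": 0},
  ],
)

```text
time_s: 3.2
tcp_pos: [0.5185, -0.1797, 0.2868]
ee_rot: [[0.216, -0.976, -0.006], [-0.976, -0.216, 0.002], [-0.003, 0.005, -1.0]]
wrist_force: [0.1, -0.3, -0.9]
gripper_width: 0.006
gripper_force: 0.0
```

Run:
```python
from h import *
print(sense()['tcp_pos'],delta(L(-112,-150,150)))
im=capture("wrist");cv2.imwrite("pics/w1.png",im)
```

```text
[ 0.51848787 -0.17969089  0.28681351] (array([  2.9,  -2.4, 136.8]), array([ 0.0053,  0.0032, -0.0008]))
```

View pics/w1.png

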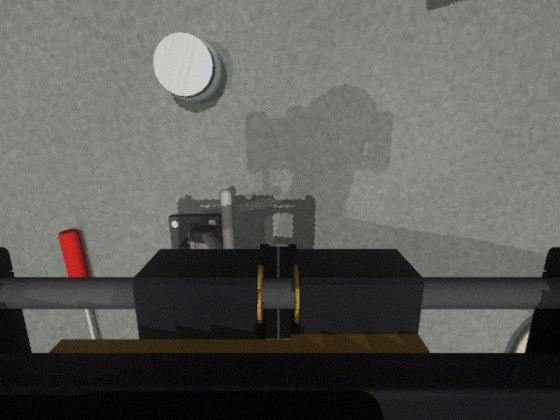

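The wrist view shows the pin at column 227, with its tip at (226,192). It lies to the +x side of the closed fingers at (280,250), and the jar is well clear at (185,65). Next: descend, then push.

servo_tool(
  deltas=[
    {"tx": 3, "ty": -2, "tz": 35, "ax": 0.005, "ay": 0.003, "az": 0, "claw": 0},
    {"tx": 3, "ty": -2, "tz": 70, "ax": 0.005, "ay": 0.003, "az": 0, "claw": 0},
    {"tx": 3, "ty": -2, "tz": 100, "ax": 0.005, "ay": 0.003, "az": 0, "claw": 0},
    {"tx": 3, "ty": -2, "tz": 125, "ax": 0.005, "ay": 0.003, "az": 0, "claw": 0},
    {"tx": 3, "ty": -2, "tz": 137, "ax": 0.005, "ay": 0.003, "az": 0, "claw": 0},
    {"tx": 3, "ty": -2, "tz": 137, "ax": 0.005, "ay": 0.003, "az": 0, "claw": 0},
    {"tx": 3, "ty": -2, "tz": 137, "ax": 0.005, "ay": 0.003, "az": 0, "claw": 0},
  ],
)

```text
time_s: 3.83
tcp_pos: [0.523, -0.1813, 0.1537]
ee_rot: [[0.221, -0.975, 0.006], [-0.975, -0.221, -0.002], [0.003, -0.005, -1.0]]
wrist_force: [0.3, -1.3, 1.0]
gripper_width: 0.002
gripper_force: 0.0
```

Run:
```python
from h import *
print(sense()['tcp_pos'],delta(L(-112,-150,150)))
s=sense();K=calibration('wrist');W=np.eye(4); W[:3,:3]=s['ee_rot']; W[:3,3]=s['tcp_pos']; T=np.linalg.inv(W@K['hand_eye'])
for l in (.145,.165):
  q=T@np.r_[model(np.load('p.npy'),.17,-l),1];print(K['fx']*q[0]/q[2]+K['cx'],K['fy']*q[1]/q[2]+K['cy'])
im=capture("wrist");cv2.imwrite("pics/w2.png",im[100:340,120:440])
```

```text
[ 0.52296268 -0.18129192  0.15367157] (array([-0.1,  2.3,  3.7]), array([-0.005 , -0.0035,  0.0034]))
192.7938981076797 303.44865844603083
189.82184733269213 261.29238153207655
```

View pics/w2.png

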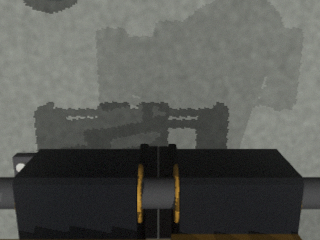

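servo_tool(
  deltas=[
    {"tx": 0, "ty": -10, "tz": 2, "ax": 0, "ay": 0, "az": 0, "claw": 0},
    {"tx": 0, "ty": -18, "tz": 2, "ax": 0, "ay": 0, "az": 0, "claw": 0},
    {"tx": 0, "ty": -26, "tz": 2, "ax": 0, "ay": 0, "az": 0, "claw": 0},
    {"tx": 0, "ty": -34, "tz": 2, "ax": 0, "ay": 0, "az": 0, "claw": 0},
    {"tx": 0, "ty": -42, "tz": 2, "ax": 0, "ay": 0, "az": 0, "claw": 0},
    {"tx": 0, "ty": -50, "tz": 2, "ax": 0, "ay": 0, "az": 0, "claw": 0},
    {"tx": 0, "ty": -56, "tz": 2, "ax": 0, "ay": 0, "az": 0, "claw": 0},
    {"tx": 0, "ty": -62, "tz": 2, "ax": 0, "ay": 0, "az": 0, "claw": 0},
  ],
)

```text
time_s: 4.55
tcp_pos: [0.5843, -0.1687, 0.1515]
ee_rot: [[0.218, -0.976, 0.006], [-0.976, -0.218, -0.002], [0.003, -0.006, -1.0]]
wrist_force: [-1.6, 0.3, 2.1]
gripper_width: 0.002
gripper_force: 1.1
```

Run:
```python
from h import *
s=sense();print(delta(L(20,-150,150)))
for c in ("top","scene"):
  im=capture(c);print(c,rec("top_rail",c),rec("prop_foot",c))
  cv2.imwrite(f"pics/{c}2.png",cv2.resize(im[100:340,150:470],None,fx=2,fy=2))
```

```text
(array([ -1.1, -67.1,   1.8]), array([-0.0056, -0.0031,  0.001 ]))
top [(0.7, array([ 0.5226, -0.0874,  0.2389]))] [(0.57, array([ 0.5878, -0.1169,  0.2207]))]
scene [(0.66, array([0.5001, 0.0044, 0.2398]))] []
```

View pics/scene2.png

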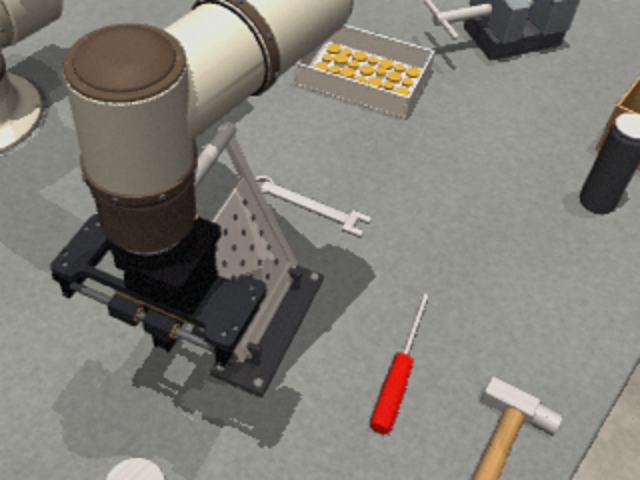

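The scene view shows the panel still leaning on its stop. The foot has swung up to about x = 0.588 and z = 0.22, so the pin is following and I'll keep pushing.

servo_tool(
  deltas=[
    {"tx": 0, "ty": -8, "tz": 2, "ax": 0, "ay": 0, "az": 0, "claw": 0},
    {"tx": 0, "ty": -16, "tz": 2, "ax": 0, "ay": 0, "az": 0, "claw": 0},
    {"tx": 0, "ty": -24, "tz": 2, "ax": 0, "ay": 0, "az": 0, "claw": 0},
    {"tx": 0, "ty": -32, "tz": 2, "ax": 0, "ay": 0, "az": 0, "claw": 0},
    {"tx": 0, "ty": -40, "tz": 2, "ax": 0, "ay": 0, "az": 0, "claw": 0},
    {"tx": 0, "ty": -48, "tz": 2, "ax": 0, "ay": 0, "az": 0, "claw": 0},
    {"tx": 0, "ty": -56, "tz": 2, "ax": 0, "ay": 0, "az": 0, "claw": 0},
    {"tx": 0, "ty": -62, "tz": 2, "ax": 0, "ay": 0, "az": 0, "claw": 0},
    {"tx": 0, "ty": -67, "tz": 2, "ax": 0, "ay": 0, "az": 0, "claw": 0},
    {"tx": 0, "ty": -67, "tz": 2, "ax": 0, "ay": 0, "az": 0, "claw": 0},
    {"tx": 0, "ty": -67, "tz": 2, "ax": 0, "ay": 0, "az": 0, "claw": 0},
  ],
)

```text
time_s: 5.77
tcp_pos: [0.6489, -0.1542, 0.1496]
ee_rot: [[0.218, -0.976, 0.006], [-0.976, -0.218, -0.002], [0.003, -0.005, -1.0]]
wrist_force: [0.2, -0.8, 0.6]
gripper_width: 0.001
gripper_force: 0.0
```

Run:
```python
from h import *
s=sense();print(s['wrist_force'],delta(L(20,-150,150)))
for c in ("top","scene"):
  im=capture(c);print(c,rec("top_rail",c),rec("prop_foot",c),rec("prop_pin",c))
  cv2.imwrite(f"pics/{c}3.png",cv2.resize(im[100:340,150:470],None,fx=2,fy=2))
```

```text
[ 0.23831187 -0.77351211  0.64739522] (array([-1. , -0.9, -0.4]), array([-0.005 , -0.0029,  0.0011]))
top [(0.6, array([ 0.5222, -0.0897,  0.2406]))] [(0.65, array([ 0.5212, -0.0893,  0.2398])), (0.49, array([ 0.6881, -0.09  ,  0.0761]))] [(0.79, array([ 0.6533, -0.1053,  0.0863])), (0.56, array([0.5213, 0.1821, 0.0109]))]
scene [(0.61, array([ 0.5303, -0.1176,  0.2358]))] [(0.68, array([ 0.5843, -0.1005,  0.0591])), (0.57, array([ 0.6754, -0.0994,  0.036 ]))] [(0.64, array([ 0.6611, -0.1119,  0.0492])), (0.62, array([ 0.5858, -0.1033,  0.0591]))]
```

View pics/scene3.png

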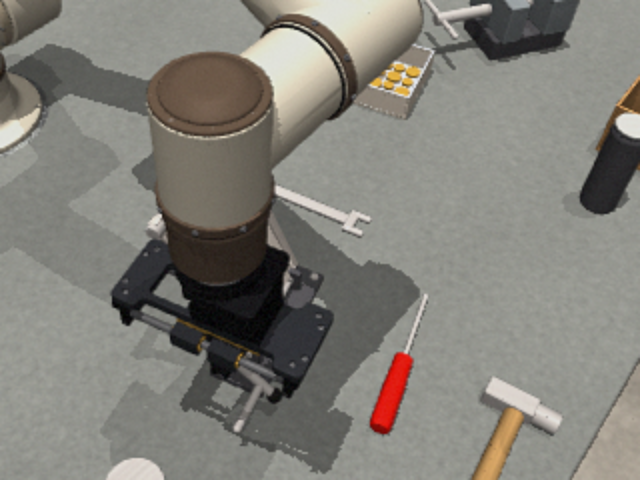

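The leg is down: the pin shows at crop (250,405). The foot was found at (0.675,-0.099,0.036), against an expected (0.670,-0.097,0.031). The contact force is also gone. Now I'll rise and go to the rail.

Run:
```python
from h import *
print(delta(L(-94,0,320)),delta(L(-94,0,210)))
```

```text
(array([-150.7,  111.7, -171.2]), array([-0.0052, -0.003 ,  0.0008])) (array([-151. ,  112.3,  -61.2]), array([-0.0052, -0.003 ,  0.0008]))
```

servo_tool(
  deltas=[
    {"tx": 0, "ty": 0, "tz": -35, "ax": 0, "ay": 0, "az": 0, "claw": 0},
    {"tx": 0, "ty": 0, "tz": -75, "ax": 0, "ay": 0, "az": 0, "claw": 0},
    {"tx": 0, "ty": 0, "tz": -115, "ax": 0, "ay": 0, "az": 0, "claw": 0},
    {"tx": 0, "ty": 0, "tz": -150, "ax": 0, "ay": 0, "az": 0, "claw": 0},
    {"tx": 0, "ty": 0, "tz": -170, "ax": 0, "ay": 0, "az": 0, "claw": 0},
    {"tx": -30, "ty": 22, "tz": -170, "ax": 0, "ay": 0, "az": 0, "claw": 60},
    {"tx": -60, "ty": 44, "tz": -170, "ax": 0, "ay": 0, "az": 0, "claw": 60},
    {"tx": -90, "ty": 66, "tz": -170, "ax": 0, "ay": 0, "az": 0, "claw": 60},
    {"tx": -120, "ty": 88, "tz": -170, "ax": 0, "ay": 0, "az": 0, "claw": 60},
    {"tx": -145, "ty": 108, "tz": -170, "ax": 0, "ay": 0, "az": 0, "claw": 60},
    {"tx": -150, "ty": 113, "tz": -170, "ax": 0, "ay": 0, "az": 0, "claw": 60},
    {"tx": -150, "ty": 113, "tz": -170, "ax": 0, "ay": 0, "az": 0, "claw": 60},
  ],
)

```text
time_s: 7.17
tcp_pos: [0.5033, -0.0314, 0.3199]
ee_rot: [[0.221, -0.975, 0.008], [-0.975, -0.221, -0.001], [0.003, -0.007, -1.0]]
wrist_force: [0.2, -0.4, 1.0]
gripper_width: 0.447
gripper_force: 0.0
```

Run:
```python
from h import *
im=capture("wrist");print(rec("top_rail","wrist"));cv2.imwrite("pics/w4.png",im)
im=capture("top");print(rec("prop_foot","top"),rec("top_rail","top"))
print(delta(L(-94,0,210)),sense()['gripper_width'])
s=sense();K=calibration('wrist');W=np.eye(4); W[:3,:3]=s['ee_rot']; W[:3,3]=s['tcp_pos']; T=np.linalg.inv(W@K['hand_eye'])
for l in (-.05,0,.05):
  q=T@np.r_[model(np.load('p.npy'),.22,-l),1];print(K['fx']*q[0]/q[2]+K['cx'],K['fy']*q[1]/q[2]+K['cy'])
```

```text
[(0.64, array([ 0.5053, -0.0556,  0.2372]))]
[] [(0.75, array([0.4927, 0.0079, 0.2377]))]
(array([-1.700e+00,  1.000e-01,  1.082e+02]), array([-0.0043, -0.0031, -0.0003])) 0.6489771630806447
277.6053564755929 278.1002666999121
277.5456140418916 219.51307786560554
277.4796050796665 154.78053693859596
```

View pics/w4.png

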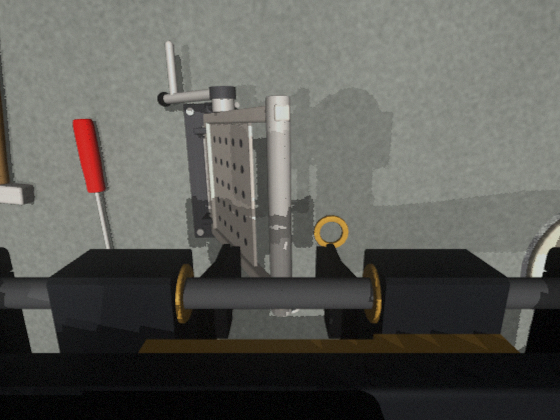

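The wrist view shows the rail at columns 268–291, centred between the fingers at 240 and 316. The leg is down at the back, with its foot at (163,99), and the brass ring is clear at (331,232). Next: descend and grip.

servo_tool(
  deltas=[
    {"tx": -1, "ty": 0, "tz": 30, "ax": -0.004, "ay": -0.003, "az": 0, "claw": 60},
    {"tx": -1, "ty": 0, "tz": 60, "ax": -0.004, "ay": -0.003, "az": 0, "claw": 60},
    {"tx": -1, "ty": 0, "tz": 85, "ax": -0.004, "ay": -0.003, "az": 0, "claw": 60},
    {"tx": -1, "ty": 0, "tz": 102, "ax": -0.004, "ay": -0.003, "az": 0, "claw": 60},
    {"tx": -1, "ty": 0, "tz": 109, "ax": -0.004, "ay": -0.003, "az": 0, "claw": 60},
    {"tx": -1, "ty": 0, "tz": 109, "ax": -0.004, "ay": -0.003, "az": 0, "claw": 60},
    {"tx": -1, "ty": 0, "tz": 109, "ax": -0.004, "ay": -0.003, "az": 0, "claw": 40},
    {"tx": -1, "ty": 0, "tz": 109, "ax": -0.004, "ay": -0.003, "az": 0, "claw": 25},
    {"tx": -1, "ty": 0, "tz": 109, "ax": -0.004, "ay": -0.003, "az": 0, "claw": 5},
    {"tx": -1, "ty": 0, "tz": 109, "ax": -0.004, "ay": -0.003, "az": 0, "claw": 5},
    {"tx": -1, "ty": 0, "tz": 109, "ax": -0.004, "ay": -0.003, "az": 0, "claw": 5},
    {"tx": -1, "ty": 0, "tz": 109, "ax": -0.004, "ay": -0.003, "az": 0, "claw": 5},
  ],
)

```text
time_s: 8.42
tcp_pos: [0.5053, -0.0315, 0.2102]
ee_rot: [[0.218, -0.976, 0.002], [-0.976, -0.218, 0.0], [0.0, -0.002, -1.0]]
wrist_force: [0.1, 0.1, 0.1]
gripper_width: 0.324
gripper_force: 0.0
```

Run:
```python
from h import *
s=sense();print(s['wrist_force'],s['gripper_width']*87,s['gripper_force'])
for a in np.linspace(.44,0,9)[1:]: print(round(a,3),delta(L(-220*np.sin(a),0,30+220*np.cos(a)-19))[0])
print(delta(L(-94,0,210)))
```

```text
[0.07061547 0.1446235  0.11043254] 28.162383539999393 0.0
0.385 [  0.  -11.8  -4.7]
0.33 [  0.1 -23.1  -8.9]
0.275 [  0.1 -34.7 -12.4]
0.22 [  0.1 -46.4 -15.4]
0.165 [  0.1 -58.3 -17.7]
0.11 [  0.1 -70.3 -19.3]
0.055 [  0.1 -82.4 -20.3]
0.0 [  0.1 -94.5 -20.6]
(array([ 0. , -0.4,  0.2]), array([-0.0021, -0.    ,  0.001 ]))
```

Still closing.

servo_tool(
  deltas=[
    {"tx": 0, "ty": 0, "tz": 0, "ax": 0, "ay": 0, "az": 0, "claw": 5},
    {"tx": 0, "ty": 0, "tz": 0, "ax": 0, "ay": 0, "az": 0, "claw": 5},
    {"tx": 0, "ty": 0, "tz": 0, "ax": 0, "ay": 0, "az": 0, "claw": 5},
    {"tx": 0, "ty": 0, "tz": 0, "ax": 0, "ay": 0, "az": 0, "claw": 5},
    {"tx": 0, "ty": 0, "tz": 0, "ax": 0, "ay": 0, "az": 0, "claw": 5},
    {"tx": 0, "ty": 0, "tz": 0, "ax": 0, "ay": 0, "az": 0, "claw": 5},
  ],
)

```text
time_s: 8.92
tcp_pos: [0.5029, -0.032, 0.2095]
ee_rot: [[0.218, -0.976, -0.004], [-0.976, -0.218, -0.001], [-0.0, 0.004, -1.0]]
wrist_force: [-4.8, -0.6, 3.7]
gripper_width: 0.196
gripper_force: 29.9
```

servo_tool(
  deltas=[
    {"tx": 0, "ty": -6, "tz": -2.5, "ax": 0, "ay": 0, "az": 0, "claw": 5},
    {"tx": 0, "ty": -12, "tz": -4.8, "ax": 0, "ay": 0, "az": 0, "claw": 5},
    {"tx": 0, "ty": -18, "tz": -7, "ax": 0, "ay": 0, "az": 0, "claw": 5},
    {"tx": 0, "ty": -24, "tz": -9, "ax": 0, "ay": 0, "az": 0, "claw": 5},
    {"tx": 0, "ty": -30, "tz": -11, "ax": 0, "ay": 0, "az": 0, "claw": 5},
    {"tx": 0, "ty": -36, "tz": -12.8, "ax": 0, "ay": 0, "az": 0, "claw": 5},
    {"tx": 0, "ty": -42, "tz": -14.3, "ax": 0, "ay": 0, "az": 0, "claw": 5},
    {"tx": 0, "ty": -48, "tz": -15.7, "ax": 0, "ay": 0, "az": 0, "claw": 5},
    {"tx": 0, "ty": -54, "tz": -17, "ax": 0, "ay": 0, "az": 0, "claw": 5},
    {"tx": 0, "ty": -60, "tz": -18, "ax": 0, "ay": 0, "az": 0, "claw": 5},
    {"tx": 0, "ty": -60, "tz": -18, "ax": 0, "ay": 0, "az": 0, "claw": 5},
  ],
)

```text
time_s: 9.83
tcp_pos: [0.5624, -0.0173, 0.2281]
ee_rot: [[0.219, -0.976, -0.003], [-0.976, -0.219, 0.001], [-0.002, 0.003, -1.0]]
wrist_force: [-7.6, 4.6, 5.6]
gripper_width: 0.195
gripper_force: 29.9
```

Run:
```python
from h import *
s=sense();print(s['wrist_force'],s['gripper_width']*87,s['gripper_force'])
for a in (.12,.06,0,-.02): print(round(a,3),delta(L(-220*np.sin(a),0,30+220*np.cos(a)-19)))
```

```text
[-7.63960154  4.6129293   5.59971628] 16.992651612202472 29.888870883733034
0.12 (array([ 1.4, -9.2, -1.4]), array([0.0025, 0.0018, 0.0019]))
0.06 (array([  1.4, -22.4,  -2.6]), array([0.0025, 0.0018, 0.0019]))
0 (array([  1.5, -35.5,  -3. ]), array([0.0025, 0.0018, 0.0019]))
-0.02 (array([  1.5, -39.9,  -3. ]), array([0.0025, 0.0018, 0.0019]))
```

servo_tool(
  deltas=[
    {"tx": -0.5, "ty": -6, "tz": -1, "ax": 0, "ay": 0, "az": 0, "claw": 5},
    {"tx": -1, "ty": -12, "tz": -1.7, "ax": 0, "ay": 0, "az": 0, "claw": 5},
    {"tx": -1.5, "ty": -18, "tz": -2.2, "ax": 0, "ay": 0, "az": 0, "claw": 5},
    {"tx": -1.5, "ty": -23, "tz": -2.6, "ax": 0, "ay": 0, "az": 0, "claw": 5},
    {"tx": -1.5, "ty": -27, "tz": -2.8, "ax": 0, "ay": 0, "az": 0, "claw": 5},
    {"tx": -1.5, "ty": -30, "tz": -3, "ax": 0, "ay": 0, "az": 0, "claw": 5},
    {"tx": -1.5, "ty": -30, "tz": -3, "ax": 0, "ay": 0, "az": 0, "claw": 5},
  ],
)

```text
time_s: 10.42
tcp_pos: [0.5911, -0.0102, 0.2305]
ee_rot: [[0.219, -0.976, -0.004], [-0.976, -0.219, -0.0], [-0.001, 0.003, -1.0]]
wrist_force: [-5.5, 1.5, 2.5]
gripper_width: 0.197
gripper_force: 29.9
```

Run:
```python
from h import *
s=sense();print(s['wrist_force'],s['gripper_width']*87,s['gripper_force'])
for a in (0,-.02): print(round(a,3),delta(L(-220*np.sin(a),0,30+220*np.cos(a)-19)))
for c in ("top","scene"):
  im=capture(c);print(c,rec("prop_foot",c),rec("prop_pin",c))
cv2.imwrite("pics/s5.png",cv2.resize(im[140:340,200:400],None,fx=3,fy=3))
```

```text
[-5.54621772  1.48421943  2.54808473] 17.166564009383965 29.875348024070263
0 (array([ 2.2, -6. , -0.5]), array([0.0035, 0.0008, 0.0015]))
-0.02 (array([  2.2, -10.4,  -0.5]), array([0.0035, 0.0008, 0.0015]))
top [] [(0.52, array([ 0.6321, -0.1138,  0.1134])), (0.36, array([ 0.6307, -0.2666,  0.0798]))]
scene [] [(0.73, array([ 0.6467, -0.1121,  0.0566]))]
```

View pics/s5.png

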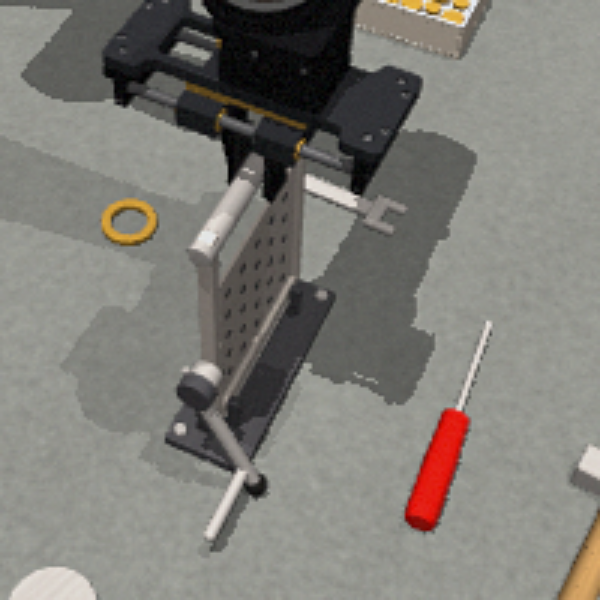

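The panel is almost upright, with the leg fully out and its foot at crop (257,486), just above the bench. The force is still only the spring's, about 5 N, so I'll creep until the foot bears.

servo_tool(
  deltas=[
    {"tx": 0, "ty": -2, "tz": 0, "ax": 0, "ay": 0, "az": 0, "claw": 5},
    {"tx": 0, "ty": -4, "tz": 0, "ax": 0, "ay": 0, "az": 0, "claw": 5},
    {"tx": 0, "ty": -5, "tz": 0, "ax": 0, "ay": 0, "az": 0, "claw": 5},
    {"tx": 0, "ty": -5, "tz": 0, "ax": 0, "ay": 0, "az": 0, "claw": 5},
    {"tx": 0, "ty": -5, "tz": 0, "ax": 0, "ay": 0, "az": 0, "claw": 5},
  ],
)

```text
time_s: 11.13
tcp_pos: [0.5953, -0.0091, 0.2306]
ee_rot: [[0.219, -0.976, -0.004], [-0.976, -0.219, 0.0], [-0.001, 0.004, -1.0]]
wrist_force: [-5.2, 1.8, 2.1]
gripper_width: 0.197
gripper_force: 29.9
```

servo_tool(
  deltas=[
    {"tx": 0, "ty": -1.5, "tz": 0, "ax": 0, "ay": 0, "az": 0, "claw": 5},
    {"tx": 0, "ty": -3, "tz": 0, "ax": 0, "ay": 0, "az": 0, "claw": 5},
    {"tx": 0, "ty": -3, "tz": 0, "ax": 0, "ay": 0, "az": 0, "claw": 5},
    {"tx": 0, "ty": -3, "tz": 0, "ax": 0, "ay": 0, "az": 0, "claw": 5},
  ],
)

```text
time_s: 11.47
tcp_pos: [0.5977, -0.0085, 0.2305]
ee_rot: [[0.219, -0.976, -0.005], [-0.976, -0.219, 0.0], [-0.001, 0.005, -1.0]]
wrist_force: [-6.8, 1.6, 3.7]
gripper_width: 0.2
gripper_force: 29.9
```

servo_tool(
  deltas=[
    {"tx": 0, "ty": -1, "tz": 0, "ax": 0, "ay": 0, "az": 0, "claw": 5},
    {"tx": 0, "ty": -2, "tz": 0, "ax": 0, "ay": 0, "az": 0, "claw": 5},
    {"tx": 0, "ty": -2, "tz": 0, "ax": 0, "ay": 0, "az": 0, "claw": 5},
    {"tx": 0, "ty": -2, "tz": 0, "ax": 0, "ay": 0, "az": 0, "claw": 5},
  ],
)

```text
time_s: 11.8
tcp_pos: [0.5991, -0.0082, 0.2305]
ee_rot: [[0.219, -0.976, -0.007], [-0.976, -0.219, -0.0], [-0.001, 0.006, -1.0]]
wrist_force: [-8.3, 1.5, 4.1]
gripper_width: 0.199
gripper_force: 29.9
```

servo_tool(
  deltas=[
    {"tx": 0, "ty": -1, "tz": 0, "ax": 0, "ay": 0, "az": 0, "claw": 5},
    {"tx": 0, "ty": -2, "tz": 0, "ax": 0, "ay": 0, "az": 0, "claw": 5},
    {"tx": 0, "ty": -2, "tz": 0, "ax": 0, "ay": 0, "az": 0, "claw": 5},
    {"tx": 0, "ty": -2, "tz": 0, "ax": 0, "ay": 0, "az": 0, "claw": 5},
  ],
)

```text
time_s: 12.13
tcp_pos: [0.6004, -0.0079, 0.2305]
ee_rot: [[0.219, -0.976, -0.008], [-0.976, -0.219, -0.0], [-0.001, 0.008, -1.0]]
wrist_force: [-10.0, 2.6, 5.3]
gripper_width: 0.198
gripper_force: 29.9
```

servo_tool(
  deltas=[
    {"tx": 0, "ty": -1, "tz": 0, "ax": 0, "ay": 0, "az": 0, "claw": 5},
    {"tx": 0, "ty": -3, "tz": 0, "ax": 0, "ay": 0, "az": 0, "claw": 5},
    {"tx": 0, "ty": -3, "tz": 0, "ax": 0, "ay": 0, "az": 0, "claw": 5},
    {"tx": 0, "ty": -3, "tz": 0, "ax": 0, "ay": 0, "az": 0, "claw": 5},
    {"tx": 0, "ty": -3, "tz": 0, "ax": 0, "ay": 0, "az": 0, "claw": 5},
  ],
)

```text
time_s: 12.55
tcp_pos: [0.6023, -0.0074, 0.2304]
ee_rot: [[0.218, -0.976, -0.011], [-0.976, -0.218, -0.001], [-0.002, 0.01, -1.0]]
wrist_force: [-11.6, 1.5, 5.9]
gripper_width: 0.194
gripper_force: 29.9
```

Run:
```python
from h import *
s=sense();print(s['wrist_force'],s['moment'],s['gripper_width']*87,s['gripper_force'])
im=capture("scene");p=np.load('p.npy')
print(rec("prop_foot","scene"))
# foot predictions at upright bearing
print(proj("scene",L(34*0+112*np.sin(2.7),-100,9)),proj("scene",L(0,-87,250)))
cv2.imwrite("pics/s6.png",cv2.resize(im[190:310,210:330],None,fx=5,fy=5,interpolation=cv2.INTER_CUBIC))
```

```text
[-11.61399996   1.5273167    5.87468168] [0.57553195 3.46592494 0.13713433] 16.843949753305875 29.89908934570849
[]
[284.69257241 301.53653789] [267.77611665 226.39212266]
```

View pics/s6.png

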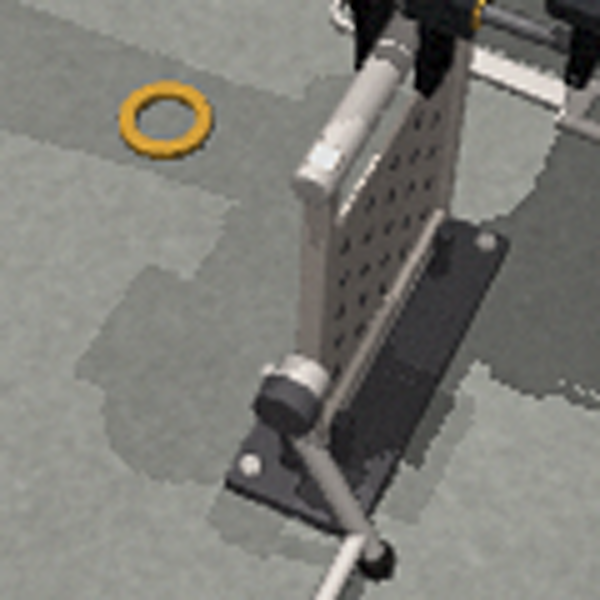

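The foot is at full-image (285,302), against (284.7,301.5) predicted for standing on the bench. The rail force has more than doubled, from 5 N to 11.6 N, so the foot is bearing. The ring and wrench are undisturbed and the grip is firm, so I'll hand in.

```bash
python3 -c "
from station import *
print(finish_job())"
```

```text
the job is handed in; nothing more can be done
None
```

The job is handed in: the prop leg is fully down with its foot bearing on the bench, and the panel is upright and still held by its top rail; the ring, jar, wrench and screwdriver were not touched.

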